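# Slide the filing jig's stop board into its notches and lock it

### The job

With the fingertips, gently push the blue stop board of the filing jig along its rails towards the round wood blank until you feel it drop flat into its notches. Then push the red turn button by its peg until it lies square across the top of the dropped board. Only push: do not pick up, lift or ram the board, and leave the blank, rasp, jar and little gourd where they are.

Things in the scene. Friction and masses are not known exactly. Their poses are not given: they have to be found in the camera images.
- jig: Wooden filing jig fixed on the bench, 380 mm long (x), 220 mm wide (y). Origin: centre of its underside, on the bench top. +x: the way the board is pushed, towards blank and end fence (x 170 to 190 mm, 65 mm high). Bed top 20 mm up. Side guides, |y| 77 to 103 mm, x -190 to +110 mm, tops 60 mm up, hold the board sideways with 2 mm play.
- home (a point): Point fixed on the jig, jig's axes: where the board's origin lies when dropped home (jig x = 10, y = 0, z = 30 mm). The two rails run along x, tops 40 mm up, jig x -190 to +75 mm, |y| 28 to 72 mm. Each has two notches 22 mm long, 10 mm deep: in its outer half at jig x = +50 mm, inner half at x = -30 mm.
- board: Blue stop board, loose on the rails, 0.25 to 0.5 kg: plank 110 (x) x 150 (y) x 18 mm on four feet 12 mm high; axes as the jig's. Origin: its centre, at the feet's undersides: 40 mm above the bench on the rails, 30 mm when home (plank top level with the guides). Starts 60 to 125 mm short of home; slides with 1 to 6 N. All feet drop only at home; the notch ends then stop it (4 mm play either way).
- push_face (a point): Centre of the board's upright rear face, which looks to the board's -x: plank edge and the yellow push block above it (60 mm wide, 25 mm deep along x) are flush, together 43 mm high. The point is 33.5 mm above the board's origin and 55 mm behind it; the face spans 12 to 55 mm above the origin.
- turn_button (a joint): Angle of the red turn button (rad). Negative: pointing outwards, away from the board; 0: along jig +x; 1.57: square across the board (jig -y); stops at -0.6 and 1.62. Grows clockwise seen from above. Stiff: 1 to 2 N at the peg; stays where left. Bar 65 mm long from the pivot, 18 mm wide, 63 to 73 mm above the bench; the undropped board blocks it.
- button_pivot (a point): Pivot of the turn button, at the top of its bar, 73 mm above the bench, on the jig's +y guide (jig x = 10, y = 92 mm).
- button_peg (a point): Top centre of the wooden peg on the turn button, 55 mm from the pivot along the bar; upright dowel, 14 mm diameter, from 73 to 105 mm above the bench.
- blank: Round pale wood blank standing in the jig between rails and fence, 68 mm diameter, 50 mm high; origin at the centre of its underside, 20 mm above the bench. At least 15 mm clear of the board at home. Leave alone.
- rasp: Wood rasp with blue handle and flat steel blade, 260 mm long along its x, 24 mm high, origin on the bench under its middle, lying on the bench on the jig's -y side. Leave alone.
- jar: Amber jar with steel cap, 60 mm diameter, 80 mm high, origin under its centre, on the bench beyond the jig's fence. Leave alone.
- gourd: Small brown gourd, 76 mm diameter, 92 mm high, origin under its centre, on the bench behind the jig's -x end, towards its +y side. Leave alone.
Things that resemble listed ones, but are neither listed nor needed, are in the scene too. What is meant by the board is not pink or turquoise, and is the smaller of those in its own colour.

How it is judged:
By the outcome, as a careful person would: the job done as asked, in the order asked, and still so for the second after the job is handed in, with the robot touching nothing.
It also fails if it takes over 48 s, if anything falls off the work surface, if the arm or the gripper's body presses on something with over 40 N, if the wrist force passes 120 N, or if a joint passes its speed limit or range.

### The arm

A 6-joint arm with a two-finger parallel gripper is mounted at the origin on the work surface. World frame = base frame: x ahead of the robot, y to its left, z up, the work surface at z = 0. Lengths are in mm, angles in degrees, forces in N, time in s.
With the tool pointing down it reaches from about 350 to 850 mm from the base axis. Payload 8.1 kg.
Tool frame: the origin (TCP) lies at the very end of the fingers, on their centre line; the grasp point (between the pads) lies r.tcp_to_grasp behind it (r.tcp_to_grasp is the distance from the TCP to the grasp point, in mm); z points along the fingers, y is the line along which they close (so a half turn about z gives the same grasp; the last joint's range is limited). The gripper opens to 85 mm and grips with 20 to 120 N. Pads are 22 mm wide; open, the fingers measure 114 mm over their backs; the gripper's body (76 mm by 85 mm) begins 54 mm behind the grasp point. The pads swing forward as they close: fully open they stand 13 mm farther back than shut.
Start: joints at [-80.523, 7.471, 85.268, -0, 87.261, -4.893], TCP at [148.928, -581.228, 231.292] pointing down, gripper open.
Joint ranges: [-169.43, 169.43], [-51.17, 129.36], [1.28, 143.12], [-76.62, 256.62], [0, 156.53], [-152.29, 152.29]. Speed limits (degrees/s): [136.94, 136.94, 159.86, 180, 180, 180].

### API

Orientations are given as [roll, pitch, yaw] about the fixed x, y, z axes, in that order (R = Rz(yaw) Ry(pitch) Rx(roll)).
In Python, from bench import r gives the robot as it stands.
- The arm moves only by the shell command python3 -m handwheel 'ROWS' [OPENING] [FORCE]. ROWS is JSON, a list of rows, each a list of 4 numbers: the shift along the tool's x, y, z in m, then the turn about the tool's z in degrees. A call has 1 to 10 rows; each row shifts and turns the commanded pose from where the row before left it, along the tool's axes as they then stand; what a row does not reach is not made up. A row lasts 1/10 s, in which the tool goes at most 50 mm and 8.59 degrees, less where a joint would pass 70% of its speed; a pose out of reach is approached as far as the arm can. A call is refused whole if a number of a shift passes 0.05 or a number of a turn 8.59, either way. A call with a gripper value outside its range is refused whole. OPENING is the finger opening in m, from 0 to 0.0854, set as the call begins (- or left out, the last holds). The fingers move at their own pace and stop on an object; FORCE is the grip in N (left out, the last holds). Time passes only in rows, so rows that do not move let the fingers close. It gives the time, the measured TCP pose, the force, the opening and the grip force at its end, in the units of the state.
- r.sense(): the state, without advancing time (a new reading comes with each control period).
- r.snapshot(name): name is "side" or "top"; returns the picture (400x640x3 uint8, red, green, blue); there is no depth.
- r.camera_params(name): a dict with "fx", "fy", "cx", "cy" (pixels), "R" (3x3) and "t" (3): a world point X has camera coordinates R X + t. Camera axes: x right, y down, z forward; pixel columns grow to the right and rows downward; lengths in mm; the calibration is good to about 2 mm. A picture is of the moment at which its call begins. camera_params takes no time and is no camera call.
- r.hand_in(): hands the job in; it is judged then, once.
The state is a dict: "time": time; "joint_pos": joint angles; "qd": joint speeds; "joint_efforts": joint torques, N m; "tool_pos": TCP position; "tcp_rot": TCP orientation; "ft_force": force on the tool from outside, world axes, zero at the start; "wrist_torque": the same for the moment, N m; "finger_gap": finger opening in mm; "grip_force": force on a finger pad.
Only numpy, scipy, OpenCV 4.12 (cv2) and the standard library are available. Lean on these libraries where they do the work, as an engineer would, in place of code of your own. Each camera call takes 0.05 s, during which the arm holds its last target. There are 200 camera calls.

## Working session

There is one attempt and no reset: what is moved stays moved. The work goes in short steps, Python scripts to look and compute and a shell command to move; the robot and the scene stay as the last step left them, time stands still between calls to the robot, and variables do not carry over. Pictures are saved under pics/ and viewed, at most 10 in all, crops included, and the job is handed in when it is done.

```bash
mkdir -p pics; ls; python3 - <<'E'
from bench import r
import cv2
for n in("top","side"):
    cv2.imwrite(f"pics/{n}0.png",r.snapshot(n)[:,:,::-1]); print(r.camera_params(n))
s=r.sense();print(s,r.tcp_to_grasp)
E
```

```text
pics
{'fx': 443.07862869891613, 'fy': 443.07862869891613, 'cx': 314.43753915617924, 'cy': 199.5101665391909, 'R': array([[-0.01167571, -0.9998947 , -0.00861837],
       [-0.9881666 ,  0.01285618, -0.15284466],
       [ 0.15293937,  0.00673182, -0.98821265]]), 't': array([ -50.7197661 ,  570.65032833, 1076.66225185])}
{'fx': 470.1854634277889, 'fy': 470.1854634277889, 'cx': 323.330402324825, 'cy': 201.6943006070985, 'R': array([[-0.83190059, -0.55470827,  0.01549644],
       [-0.43776416,  0.63884483, -0.6326451 ],
       [ 0.34103365, -0.53308162, -0.77428679]]), 't': array([ 440.27788138,  328.39160182, 1268.74811682])}
{'time': 0.1, 'joint_pos': array([-8.05223257e+01,  7.51320474e+00,  8.53232175e+01,  1.01695452e-03,
        8.72599292e+01, -4.89072100e+00]), 'qd': array([ 0.10206002, -0.13168823, -0.13852088,  0.02397456,  0.07404866,
        0.01661235]), 'joint_efforts': array([ 4.77129797e-04, -5.70952463e+01, -5.01940620e+01, -2.16207509e-04,
        8.18288536e-03,  9.11325884e-06]), 'tool_pos': array([ 148.86446662, -580.73648639,  230.32234135]), 'tcp_rot': array([-1.79904086e+02, -9.22650239e-03,  1.43683381e+01]), 'ft_force': array([-0.15277796,  0.88515612, -0.34919156]), 'wrist_torque': array([0.00211891, 0.03995133, 0.03604183]), 'grip_force': 0.0, 'finger_gap': 85.74338644539745} 18.700000000000003
```

View pics/top0.png

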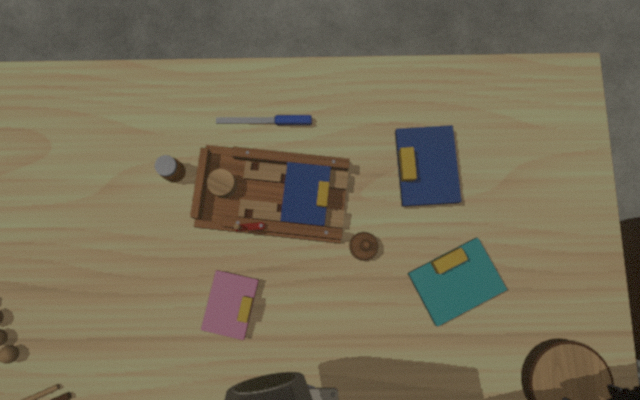

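View pics/side0.png

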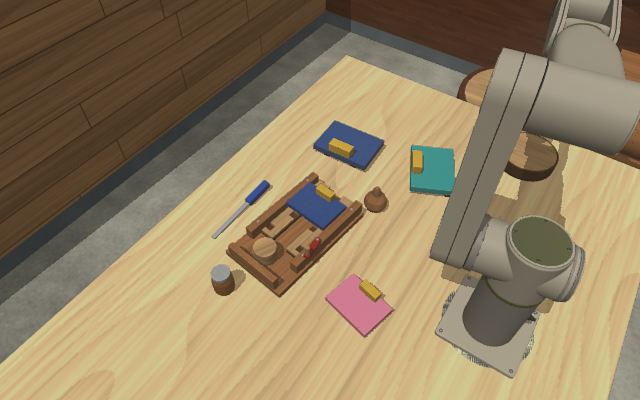

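The top view shows the board candidates: small blue in the jig (306,195), larger blue (428,165), pink (230,305) and turquoise (458,281). By the description I choose the small blue one in the jig. The red button is at (252,226), the gourd at (364,246), the blank at (221,182), the jar at (170,168) and the rasp at (264,120).

```bash
python3 - <<'E'
import cv2
a=cv2.imread("pics/top0.png")[135:255,185:385]; cv2.imwrite("pics/c1.png",cv2.resize(cv2.convertScaleAbs(a,alpha=1.5),None,fx=4,fy=4,interpolation=cv2.INTER_CUBIC))
a=cv2.imread("pics/side0.png")[165:300,220:400]; cv2.imwrite("pics/c2.png",cv2.resize(a,None,fx=4,fy=4,interpolation=cv2.INTER_CUBIC))
E
```

```text
(no output)
```

View pics/c1.png

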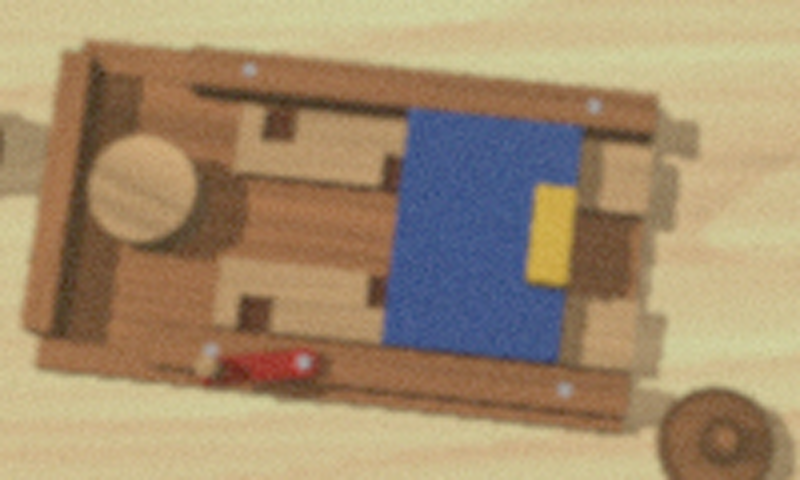

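View pics/c2.png

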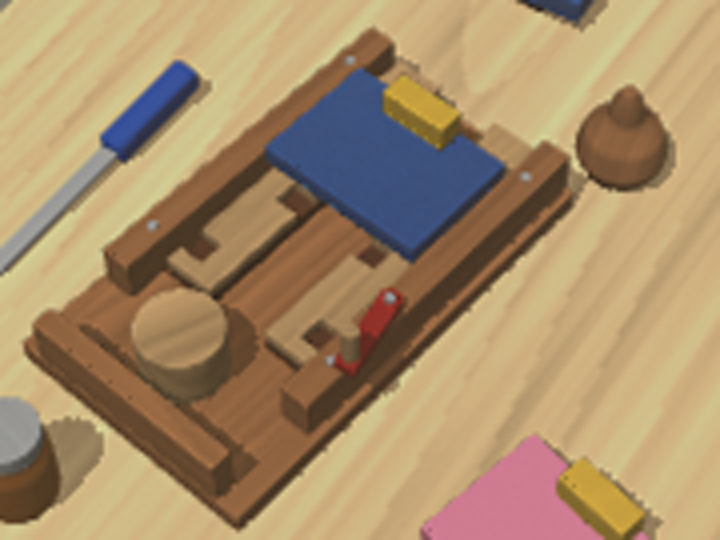

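```bash
cat > h.py <<'E'
import numpy as np
from scipy.optimize import least_squares
from bench import r
C={n:r.camera_params(n) for n in("top","side")}
def proj(n,X):
    c=C[n];p=c["R"]@np.asarray(X)+c["t"];return np.array([c["fx"]*p[0]/p[2]+c["cx"],c["fy"]*p[1]/p[2]+c["cy"]])
def rot(d):
    a=np.radians(d);return np.array([[np.cos(a),-np.sin(a),0],[np.sin(a),np.cos(a),0],[0,0,1]])
E
python3 - <<'E'
from h import *
off={"top":(185,135),"side":(220,165)}
obs=[("top",(303,362),(10,92,73),0),("side",(391,298),(10,92,73),0),("top",(657,95),(-190,-103,60),0),("side",(240,525),(190,110,2),0),("side",(283,420),(110,77,20),0)]
obs=[o for o in obs[:-1]]
for (sx,sy),t,s in [((1,-1),(410,107),(265,152)),((-1,-1),(582,127),(362,70)),((-1,1),(557,362),(503,170)),((1,1),(385,343),(410,258))]:
    obs+=[("top",t,(55*sx,75*sy,70),1),("side",s,(55*sx,75*sy,70),1)]
def f(p):
    e=[]
    for n,u,X,b in obs:
        X=np.array(X,float); X[0]+=b*p[3]
        e.append(proj(n,rot(p[2])@X+[p[0],p[1],0])-((np.array(u)+.5)/4-.5+off[n]))
    return np.ravel(e)
s=least_squares(f,[500,150,85,-70],loss="soft_l1")
print(s.x); print(f(s.x).reshape(-1,2).round(1).tolist())
p=s.x
def g(q): # peg, angle
    a=q[0]; X=np.array([10+55*np.cos(a),92-55*np.sin(a),105]);X=rot(p[2])@X+[p[0],p[1],0]
    return np.ravel([proj("top",X)-(np.array((207,366))/4+off["top"]),proj("side",X)-(np.array((350,328))/4+off["side"])])
q=least_squares(g,[0]);print(q.x,q.fun)
W=lambda x,y,z:(rot(p[2])@[x,y,z]+[p[0],p[1],0]).round(1)
print("face",W(p[3]-55,0,73),"face home",W(-45,0,63),"pivot",W(10,92,73),"board",W(p[3],0,0))
E
```

```text
[592.93632675  52.14135422  82.8976172  -87.68880163]
[[0.6, 0.4], [-0.2, 0.7], [1.2, -0.1], [-0.5, 2.2], [-0.5, 0.0], [-0.6, -0.8], [0.3, -0.2], [-0.8, -0.5], [-0.0, 0.5], [0.7, -0.9], [-1.6, 0.3], [0.3, -1.0]]
[-0.20709618] [-0.6671597  -0.05181973 -0.13952095  0.56404844]
face [575.3 -89.5  73. ] face home [587.4   7.5  63. ] pivot [502.9  73.4  73. ] board [582.1 -34.9   0. ]
```

```bash
python3 -m handwheel '[[0,0,0,-8.56],[0,0,0,-8.56],[0,0,0,-8.56],[0,0,0,-8.56],[0,0,0,-8.56],[0,0,0,-8.56],[0,0,0,-8.56],[0,0,0,-8.56],[0,0,0,0]]' 0.03 20
cat >> h.py <<'E'
P=[592.94,52.14,82.9]
W=lambda x,y,z:rot(P[2])@[x,y,z]+[P[0],P[1],0]
def state(*t):
    s=r.sense(); X=s["tool_pos"]; yaw=s["tcp_rot"][2]
    print("jig",(rot(-P[2])@(X-[P[0],P[1],0])).round(1),"rpy",s["tcp_rot"].round(2),"F jig",(rot(-P[2])@s["ft_force"]).round(1),"t",round(s["time"],2),"gap",round(s["finger_gap"],1))
    for q in t:
        d=rot(-yaw)@(W(*q)-X); print(q,"tool shift m",(np.array([d[0],-d[1],-d[2]])/1000).round(4))
E
python3 -c "
from h import *
state((-185,0,231),(-185,0,58))"
```

```text
time: 1.0
tool_pos: [148.9, -580.9, 230.7]
tcp_rot: [-180.0, -0.1, 83.0]
ft_force: [-0.5, 0.2, 0.1]
finger_gap: 30.1
grip_force: 0.0
jig [-683.1  362.4  230.7] rpy [-1.7998e+02 -6.0000e-02  8.3000e+01] F jig [0.1 0.6 0.1] t 1.0 gap 30.1
(-185, 0, 231) tool shift m [ 4.975e-01  3.632e-01 -3.000e-04]
(-185, 0, 58) tool shift m [0.4975 0.3632 0.1727]
```

```bash
python3 -m handwheel '[[0.033,0.024,0,0],[0.033,0.024,0,0],[0.033,0.024,0,0],[0.033,0.024,0,0],[0.033,0.024,0,0],[0.033,0.024,0,0],[0.033,0.024,0,0],[0.033,0.024,0,0],[0.033,0.024,0,0],[0.033,0.024,0,0]]' >/dev/null
python3 -m handwheel '[[0.033,0.024,0,0],[0.033,0.024,0,0],[0.033,0.024,0,0],[0.033,0.024,0,0],[0.018,0.014,0,0],[0,0,0,0]]'
python3 -c "
from h import *
state((-185,0,58))"
```

```text
time: 2.6
tool_pos: [557.3, -145.9, 230.7]
tcp_rot: [-180.0, -0.1, 82.8]
ft_force: [-1.1, -0.0, -0.3]
finger_gap: 30.1
grip_force: 0.0
jig [-200.9   10.9  230.7] rpy [-1.7998e+02 -6.0000e-02  8.2780e+01] F jig [-0.2  1.1 -0.3] t 2.6 gap 30.1
(-185, 0, 58) tool shift m [0.0159 0.0108 0.1727]
```

```bash
python3 -m handwheel '[[0.008,0.011,0.04,0],[0,0,0.04,0],[0,0,0.04,0],[0,0,0.03,0],[0,0,0.02,0],[0,0,0.003,0],[0,0,0,0]]'
python3 - <<'E'
from h import *
import cv2
state((-154,0,58))
a=r.snapshot("side")[140:290,210:410,::-1]; cv2.imwrite("pics/c3.png",cv2.resize(a,None,fx=4,fy=4,interpolation=cv2.INTER_CUBIC))
E
```

```text
time: 3.3
tool_pos: [567.1, -142.4, 58.0]
tcp_rot: [-179.9, -0.0, 82.7]
ft_force: [0.7, -0.1, 0.2]
finger_gap: 29.9
grip_force: 0.0
jig [-196.2    1.6   58. ] rpy [-1.7992e+02 -1.0000e-02  8.2700e+01] F jig [ 0.  -0.7  0.2] t 3.3 gap 29.9
(-154, 0, 58) tool shift m [ 0.0422  0.0015 -0.    ]
```

View pics/c3.png

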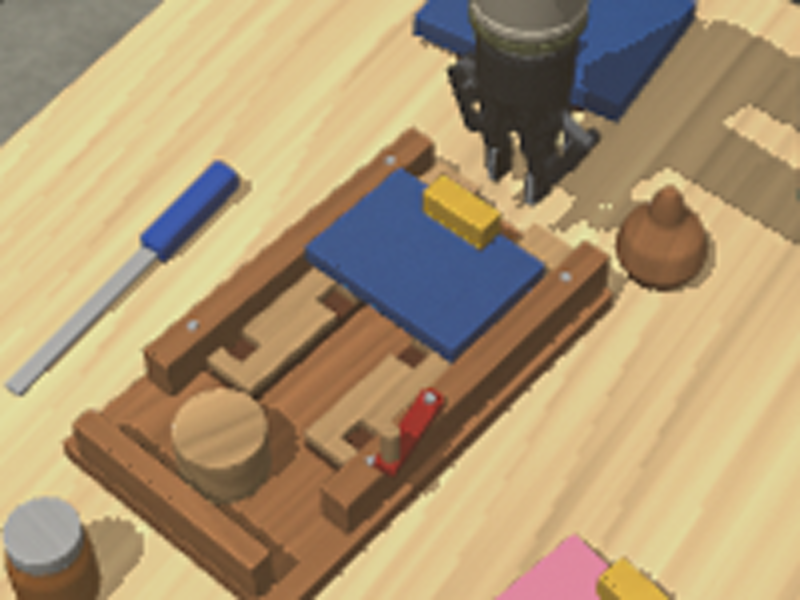

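The fingers, at (500,175) and (530,195), are centred behind the yellow block at (460,210), clear of the gourd and guides. I'll approach gently.

```bash
python3 -m handwheel '[[0.006,0.001,0,0],[0.008,0,0,0],[0.008,0,0,0],[0.006,0,0,0],[0.004,0,0,0],[0.003,0,0,0],[0.003,0,0,0],[0.003,0,0,0],[0.003,0,0,0]]'
python3 -c "
from h import *
state()"
```

```text
time: 4.25
tool_pos: [574.3, -98.6, 58.3]
tcp_rot: [-180.0, 0.0, 82.8]
ft_force: [-1.1, -1.2, -0.0]
finger_gap: 30.0
grip_force: 1.0
jig [-1.519e+02 -1.000e-01  5.830e+01] rpy [-1.7999e+02  3.0000e-02  8.2840e+01] F jig [-1.3  0.9 -0. ] t 4.25 gap 30.0
```

```bash
for i in 1 2 3; do :; done
python3 -m handwheel '[[0.003,0,0,0],[0.003,0,0,0],[0.003,0,0,0],[0.003,0,0,0],[0.003,0,0,0],[0.003,0,0,0],[0.003,0,0,0],[0.003,0,0,0],[0.003,0,0,0],[0.003,0,0,0]]'
python3 -m handwheel '[[0.003,0,0,0],[0.003,0,0,0],[0.003,0,0,0],[0.003,0,0,0],[0.003,0,0,0],[0.003,0,0,0],[0.003,0,0,0],[0.003,0,0,0],[0.003,0,0,0],[0.003,0,0,0]]'
python3 -c "
from h import *
state((-56,0,58))"
```

```text
time: 5.25
tool_pos: [578.0, -68.4, 58.3]
tcp_rot: [-180.0, -0.0, 82.9]
ft_force: [0.2, -2.3, -1.2]
finger_gap: 30.3
grip_force: 0.7
time: 6.25
tool_pos: [581.8, -38.7, 58.3]
tcp_rot: [180.0, -0.0, 82.8]
ft_force: [-0.5, -1.5, -0.7]
finger_gap: 29.8
grip_force: 0.7
jig [-91.5  -0.2  58.3] rpy [180.    -0.    82.85] F jig [-1.6  0.3 -0.7] t 6.25 gap 29.8
(-56, 0, 58) tool shift m [ 0.0355 -0.0002  0.0003]
```

```bash

python3 -m handwheel '[[0.003,0,0,0],[0.003,0,0,0],[0.003,0,0,0],[0.003,0,0,0],[0.003,0,0,0],[0.002,0,0,0],[0.002,0,0,0],[0.002,0,0,0],[0.002,0,0,0],[0.002,0,0,0]]'
python3 -m handwheel '[[0.001,0,0,0],[0.001,0,0,0],[0.001,0,0,0],[0.001,0,0,0]]'
python3 -c "
from h import *
state((-56,0,58))"
```

```text
time: 7.25
tool_pos: [584.9, -14.0, 58.3]
tcp_rot: [180.0, 0.0, 82.8]
ft_force: [-0.7, -1.6, -0.4]
finger_gap: 30.1
grip_force: 0.8
time: 7.65
tool_pos: [585.4, -10.1, 58.3]
tcp_rot: [-180.0, 0.0, 82.8]
ft_force: [-0.8, -1.4, -1.0]
finger_gap: 30.0
grip_force: 0.8
jig [-62.7  -0.2  58.3] rpy [-180.      0.     82.84] F jig [-1.4  0.6 -1. ] t 7.65 gap 30.0
(-56, 0, 58) tool shift m [ 0.0067 -0.0002  0.0003]
```

```bash

for k in 1; do python3 -m handwheel '[[0.001,0,0,0],[0.001,0,0,0],[0.001,0,0,0]]' | grep -E 'tool_pos|ft'
python3 -m handwheel '[[0.001,0,0,0],[0.001,0,0,0]]'| grep -E 'tool_pos|ft'
python3 -m handwheel '[[0.001,0,0,0]]'| grep -E 'tool_pos|ft'; done
python3 -c "
from h import *
state((-56,0,58))"
```

```text
tool_pos: [585.8, -7.1, 58.3]
ft_force: [-0.2, -0.5, -0.1]
tool_pos: [586.1, -4.9, 58.4]
ft_force: [0.7, -2.1, -0.6]
tool_pos: [586.3, -4.2, 58.4]
ft_force: [-0.4, -1.9, 0.5]
jig [-56.7  -0.3  58.4] rpy [1.7999e+02 1.0000e-02 8.2850e+01] F jig [-1.9  0.1  0.5] t 8.25 gap 30.0
(-56, 0, 58) tool shift m [ 0.0007 -0.0003  0.0004]
```

```bash

python3 -m handwheel '[[0.001,0,0,0]]' | grep -E 'tool_pos|ft'
python3 -m handwheel '[[0.001,0,0,0]]'| grep -E 'tool_pos|ft'
python3 - <<'E'
from h import *
import cv2
state((-56,0,58))
a=r.snapshot("side")[165:275,220:380,::-1]; cv2.imwrite("pics/c4.png",cv2.resize(a,None,fx=5,fy=5,interpolation=cv2.INTER_CUBIC))
E
```

```text
tool_pos: [586.4, -3.3, 58.4]
ft_force: [0.6, -1.7, 0.4]
tool_pos: [586.5, -2.2, 58.4]
ft_force: [0.5, -2.0, -0.4]
jig [-54.8  -0.3  58.4] rpy [1.7999e+02 1.0000e-02 8.2850e+01] F jig [-2.  -0.7 -0.4] t 8.45 gap 29.7
(-56, 0, 58) tool shift m [-0.0012 -0.0003  0.0004]
```

View pics/c4.png

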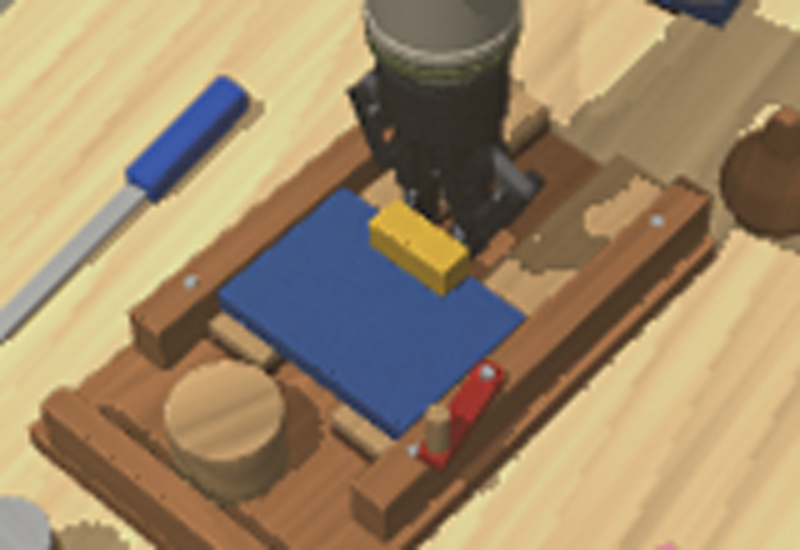

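```bash
python3 - <<'E'
from h import *
o=[((220,288),55,-75),((398,430),55,75),((345,190),-55,-75),((525,318),-55,75)]
f=lambda p:np.ravel([proj("side",W(p[0]+a,b+p[2],p[1]))-(np.array(u)/5+(220,165)) for u,a,b in o])
s=least_squares(f,[0,70,0]);print(s.x,s.fun.round(1))
E
```

```text
[ -6.36906406  27.56262429 -14.80175608] [-0.1  1.   0.6 -0.1 -0.2 -0.4 -0.3 -0.5]
```

```bash
python3 -m handwheel '[[0.001,0,0,0],[0.001,0,0,0]]'| grep -E 'tool_pos|ft'
python3 - <<'E'
from h import *
o=[((220,288),55,-75),((398,430),55,75),((345,190),-55,-75),((525,318),-55,75)]
for z in (60,70):
  f=lambda p:np.ravel([proj("side",W(p[0]+a,b,z))-(np.array(u)/5+(220,165)) for u,a,b in o])
  s=least_squares(f,[0]);print(z,s.x,s.fun.round(1),s.cost)
state()
E
```

```text
tool_pos: [586.7, -0.2, 58.4]
ft_force: [0.4, -2.3, 1.3]
60 [9.74748454] [-1.3  0.4  0.3  0.1 -0.8 -1.5  0.1 -1. ] 2.957502921381442
70 [13.74385734] [-2.6 -0.8 -0.7 -1.  -1.8 -2.8 -0.7 -2.2] 12.67301562731174
jig [-52.7  -0.3  58.4] rpy [1.7999e+02 1.0000e-02 8.2850e+01] F jig [-2.3 -0.7  1.3] t 8.7 gap 30.0
```

```bash
python3 -m handwheel '[[0.001,0,0,0]]'| grep -E 'tool_pos|ft'
python3 -m handwheel '[[0.001,0,0,0]]'| grep -E 'tool_pos|ft'
python3 - <<'E'
from h import *
import cv2
state()
a=r.snapshot("top")[140:250,190:350,::-1]; cv2.imwrite("pics/c5.png",cv2.resize(cv2.convertScaleAbs(a,alpha=1.5),None,fx=5,fy=5,interpolation=cv2.INTER_CUBIC))
E
```

```text
tool_pos: [586.9, 0.8, 58.4]
ft_force: [-0.6, -2.1, 0.1]
tool_pos: [587.1, 1.5, 58.4]
ft_force: [-0.3, -6.4, 1.5]
jig [-50.9  -0.4  58.4] rpy [1.7998e+02 3.0000e-02 8.2850e+01] F jig [-6.4 -0.5  1.5] t 8.9 gap 30.3
```

View pics/c5.png

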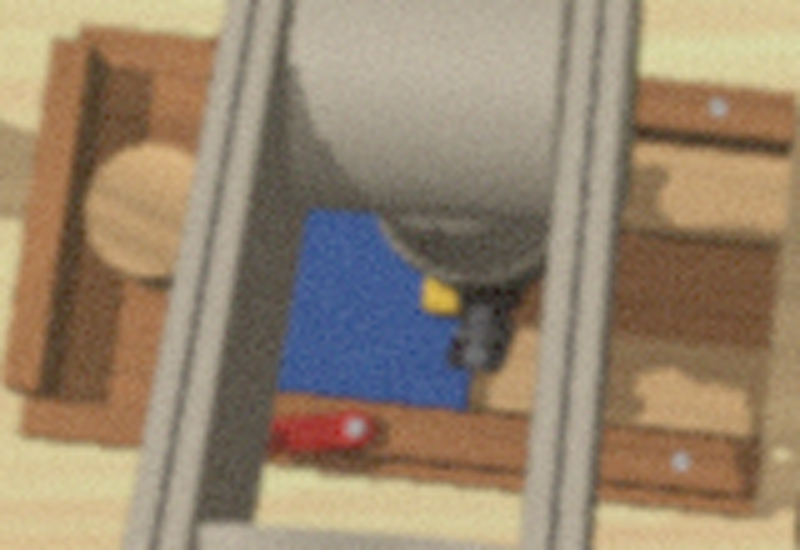

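The force rose from 2 to 6 N, which fits the notch ends stopping the board. I'll back off, lift away, close the fingers and check the drop.

```bash
python3 -m handwheel '[[-0.003,0,0,0],[-0.01,0,0,0],[-0.015,0,0,0],[0,0,-0.03,0],[0,0,-0.04,0],[0,0,-0.04,0],[0,0,0,0]]' 0 20
python3 - <<'E'
from h import *
import cv2
state((55,150,168))
a=r.snapshot("side")[165:275,220:380,::-1]; cv2.imwrite("pics/c6.png",cv2.resize(a,None,fx=5,fy=5,interpolation=cv2.INTER_CUBIC))
for z in (60,70): print([(5*(proj("side",W(18-(z==70)*0+a,b,z))-(220,165))).round().tolist() for a,b in ((55,-75),(55,75),(-55,-75),(-55,75))])
E
```

```text
time: 9.65
tool_pos: [587.3, -27.7, 175.9]
tcp_rot: [179.3, 0.0, 82.8]
ft_force: [0.8, -0.6, 0.4]
finger_gap: -0.0
grip_force: 0.0
jig [-79.9  -4.3 175.9] rpy [179.34   0.    82.81] F jig [-0.5 -0.9  0.4] t 9.65 gap -0.0
(55, 150, 168) tool shift m [ 0.1347 -0.1545  0.0079]
[[203.0, 298.0], [390.0, 440.0], [332.0, 190.0], [517.0, 321.0]]
[[202.0, 288.0], [389.0, 430.0], [331.0, 180.0], [517.0, 311.0]]
```

View pics/c6.png

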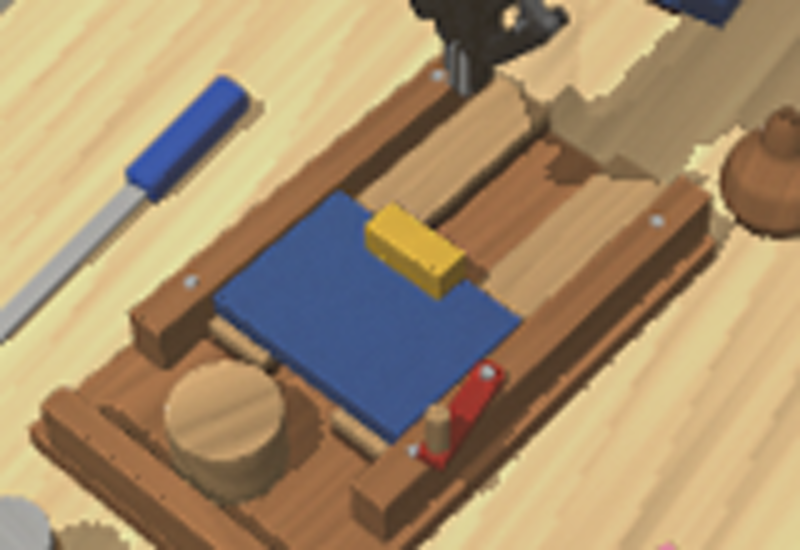

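The board's corners at (213,297), (392,442), (340,192) and (522,320) match a plank top at z = 60, so it has dropped and is level with the guides. The peg is at (437,412).

```bash
python3 -m handwheel '[[0.034,-0.039,0,0],[0.034,-0.039,0,0],[0.034,-0.039,0,0],[0.034,-0.037,0,0],[0,0,0,0]]'
python3 - <<'E'
from h import *
state((57,148,80))
E
```

```text
time: 10.2
tool_pos: [447.1, 127.0, 166.4]
tcp_rot: [-179.8, -0.0, 83.1]
ft_force: [0.1, -0.7, -0.2]
finger_gap: 0.4
grip_force: 0.0
jig [ 56.3 154.  166.4] rpy [-1.7977e+02 -4.0000e-02  8.3080e+01] F jig [-0.7 -0.2 -0.2] t 10.2 gap 0.4
(57, 148, 80) tool shift m [0.0007 0.006  0.0864]
```

```bash
python3 -m handwheel '[[0.001,0.004,0.03,0],[0,0,0.03,0],[0,0,0.02,0],[0,0,0.006,0],[0,0.005,0,0],[0,0.005,0,0],[0,0,0,0]]'
python3 - <<'E'
from h import *
import cv2
state((57,125,80))
a=r.snapshot("side")[165:275,240:400,::-1]; cv2.imwrite("pics/c7.png",cv2.resize(a,None,fx=5,fy=5,interpolation=cv2.INTER_CUBIC))
E
```

```text
time: 10.9
tool_pos: [467.2, 123.1, 83.9]
tcp_rot: [179.8, -0.0, 82.8]
ft_force: [0.3, 0.8, 0.9]
finger_gap: 0.1
grip_force: 0.0
jig [ 54.9 133.5  83.9] rpy [ 1.7984e+02 -4.0000e-02  8.2820e+01] F jig [ 0.8 -0.2  0.9] t 10.9 gap 0.1
(57, 125, 80) tool shift m [0.0021 0.0085 0.0039]
```

View pics/c7.png

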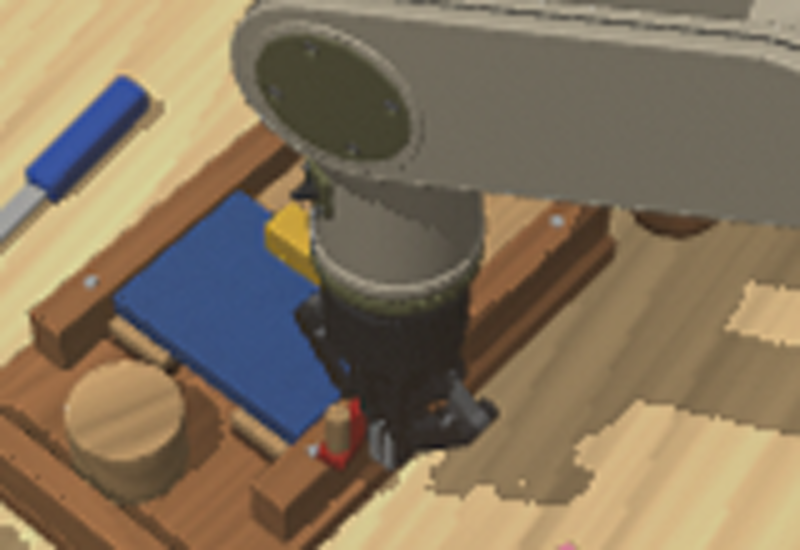

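The closed fingertips at (385,440) sit outboard of the peg at (338,420), level with it. I'll push inward.

```bash
python3 -m handwheel '[[0.003,0.003,0.001,0],[0,0.003,0,0],[0,0.003,0,0],[0,0.003,0,0],[0,0.003,0,0],[0,0.003,0,0]]'
python3 -m handwheel '[[0,0.004,0,0],[0,0.004,0,0],[0,0.004,0,0],[0,0.004,0,0],[0,0.004,0,0]]'
python3 - <<'E'
from h import *
state()
E
```

```text
time: 11.55
tool_pos: [483.4, 124.1, 81.1]
tcp_rot: [-180.0, -0.0, 82.9]
ft_force: [-1.4, 1.2, 0.2]
finger_gap: 0.3
grip_force: 0.7
time: 12.05
tool_pos: [503.5, 121.3, 81.2]
tcp_rot: [-180.0, 0.0, 82.8]
ft_force: [-1.1, -2.0, -1.1]
finger_gap: 0.2
grip_force: 0.8
jig [57.5 97.3 81.2] rpy [-1.7998e+02  2.0000e-02  8.2840e+01] F jig [-2.1  0.9 -1.1] t 12.05 gap 0.2
```

```bash
python3 -m handwheel '[[0,0.004,0,0],[0,0.004,0,0],[-0.001,0.004,0,0],[-0.001,0.004,0,0],[-0.001,0.003,0,0],[-0.001,0.003,0,0],[0,0,0,0]]'
python3 - <<'E'
from h import *
import cv2
state()
a=r.snapshot("side")[165:275,240:400,::-1]; cv2.imwrite("pics/c8.png",cv2.resize(a,None,fx=5,fy=5,interpolation=cv2.INTER_CUBIC))
E
```

```text
time: 12.75
tool_pos: [524.8, 114.6, 81.2]
tcp_rot: [-180.0, 0.0, 82.8]
ft_force: [-1.6, -1.8, -0.9]
finger_gap: 0.2
grip_force: 0.7
jig [53.5 75.3 81.2] rpy [-180.      0.     82.83] F jig [-2.   1.3 -0.9] t 12.75 gap 0.2
```

View pics/c8.png

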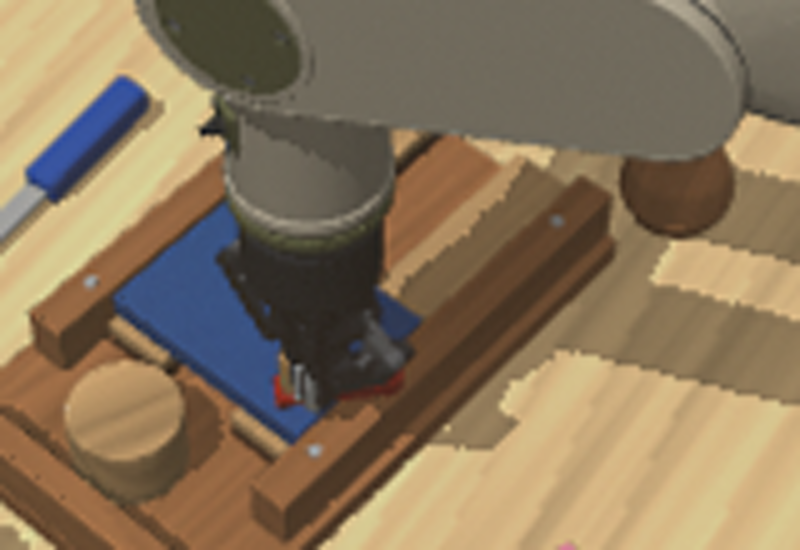

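The peg at (285,375) has swung about 0.7 rad, with the bar over the dropped board. I'll go round to its +x side and finish along -x.

```bash
python3 -m handwheel '[[0.004,-0.008,0,0],[0.015,-0.002,0,0],[0.015,0,0,0],[0.002,0.01,0,0],[0,0.015,0,0],[0,0.01,0,0],[0,0,0,0]]'
python3 - <<'E'
from h import *
state((75,50,81))
E
```

```text
time: 13.5
tool_pos: [555.4, 147.6, 81.5]
tcp_rot: [179.9, -0.0, 82.8]
ft_force: [-0.6, 1.0, 0.4]
finger_gap: -0.1
grip_force: 0.0
jig [90.1 49.  81.5] rpy [ 1.7994e+02 -1.0000e-02  8.2840e+01] F jig [0.9 0.7 0.4] t 13.5 gap -0.1
(75, 50, 81) tool shift m [-0.0151 -0.001   0.0005]
```

```bash
python3 -m handwheel '[[-0.006,0,0,0],[-0.006,0,0,0],[-0.005,0,0,0],[-0.004,0,0,0],[-0.003,0,0,0],[-0.003,0.001,0,0],[-0.003,0.001,0,0],[-0.003,0.001,0,0],[-0.003,0.001,0,0],[-0.003,0.001,0,0]]'
python3 -m handwheel '[[-0.003,0.001,0,0],[-0.003,0.001,0,0],[-0.003,0.001,0,0],[-0.003,0.001,0,0],[-0.003,0.001,0,0],[-0.002,0,0,0],[0,0,0,0]]'
python3 - <<'E'
from h import *
import cv2
state((28,39,81))
a=r.snapshot("side")[165:275,240:400,::-1]; cv2.imwrite("pics/c9.png",cv2.resize(a,None,fx=5,fy=5,interpolation=cv2.INTER_CUBIC))
E
```

```text
time: 14.5
tool_pos: [554.4, 108.0, 81.9]
tcp_rot: [179.9, -0.0, 82.8]
ft_force: [2.5, 3.4, -0.3]
finger_gap: -0.2
grip_force: 1.2
time: 15.2
tool_pos: [556.6, 90.1, 81.0]
tcp_rot: [-180.0, 0.0, 82.8]
ft_force: [0.1, -0.3, 0.8]
finger_gap: 0.1
grip_force: 0.0
jig [33.2 40.8 81. ] rpy [-1.7996e+02  3.0000e-02  8.2830e+01] F jig [-0.3 -0.1  0.8] t 15.2 gap 0.1
(28, 39, 81) tool shift m [-0.0052  0.0018  0.    ]
```

```bash
python3 -m handwheel '[[-0.002,0.001,0,0]]'|grep -E 'ft|tool_pos'
python3 -m handwheel '[[-0.002,0,0,0]]'|grep -E 'ft|tool_pos'
python3 -m handwheel '[[-0.001,0,0,0]]'|grep -E 'ft|tool_pos'
cat >> h.py <<'E'
import cv2
def button():
    for n in("side","top"):
        im=r.snapshot(n).astype(int); m=(im[:,:,0]>1.8*im[:,:,1])&(im[:,:,0]>1.8*im[:,:,2])&(im[:,:,0]>60)
        best=[]
        m[:, :]&=cv2.circle(np.zeros(m.shape,np.uint8),tuple(int(v) for v in proj(n,W(10,92,73))),45,1,-1)>0
        for a in np.arange(-.6,1.7,.02):
            c,s=np.cos(a),np.sin(a); q=np.array([proj(n,W(10+l*c-w*s,92-l*s-w*c,z)) for l,w in((-8,-9),(65,-9),(65,9),(-8,9)) for z in (63,73)])
            k=np.zeros(m.shape,np.uint8); cv2.fillConvexPoly(k,cv2.convexHull((q*16).round().astype(np.int32)),1,shift=4)
            best.append(((k>0)&m).sum()/((k>0)|m).sum())
        best=np.array(best);i=best.argmax(); print(n,"red",m.sum(),"angle",round(-.6+.02*i,2),"iou",best[i].round(2),"near",(-.6+.02*np.where(best>best[i]-.02)[0]).round(2))
        ys,xs=np.where(m); print(xs.min(),xs.max(),ys.min(),ys.max()) if len(xs) else None
E
python3 - <<'E'
from h import *
state((28,39,81)); button()
E
```

```text
tool_pos: [557.0, 88.6, 80.9]
ft_force: [-0.6, 1.3, 0.5]
tool_pos: [557.1, 86.6, 81.0]
ft_force: [1.1, 2.0, -1.0]
tool_pos: [557.1, 85.4, 81.1]
ft_force: [0.7, 1.5, -0.7]
jig [28.6 39.7 81.1] rpy [-179.99    0.     82.85] F jig [ 1.6 -0.5 -0.7] t 15.55 gap 0.1
(28, 39, 81) tool shift m [-0.0006  0.0007  0.0001]
side red 106 angle 1.66 iou 0.56 near [1.6  1.66 1.68]
303 320 230 243
top red 0 angle -0.6 iou 0.0 near [-0.6  -0.58 -0.56 -0.54 -0.52 -0.5  -0.48 -0.46 -0.44 -0.42 -0.4  -0.38
 -0.36 -0.34 -0.32 -0.3  -0.28 -0.26 -0.24 -0.22 -0.2  -0.18 -0.16 -0.14
 -0.12 -0.1  -0.08 -0.06 -0.04 -0.02  0.    0.02  0.04  0.06  0.08  0.1
  0.12  0.14  0.16  0.18  0.2   0.22  0.24  0.26  0.28  0.3   0.32  0.34
  0.36  0.38  0.4   0.42  0.44  0.46  0.48  0.5   0.52  0.54  0.56  0.58
  0.6   0.62  0.64  0.66  0.68  0.7   0.72  0.74  0.76  0.78  0.8   0.82
  0.84  0.86  0.88  0.9   0.92  0.94  0.96  0.98  1.    1.02  1.04  1.06
  1.08  1.1   1.12  1.14  1.16  1.18  1.2   1.22  1.24  1.26  1.28  1.3
  1.32  1.34  1.36  1.38  1.4   1.42  1.44  1.46  1.48  1.5   1.52  1.54
  1.56  1.58  1.6   1.62  1.64  1.66  1.68]
```

```bash
python3 -m handwheel '[[0.004,0,0,0],[0.012,0,0,0],[0,0,-0.03,0],[0,0,-0.04,0],[0,0,-0.04,0],[-0.045,0,-0.01,0],[-0.045,0,0,0],[-0.045,0,0,0],[-0.045,0,0,0],[-0.045,0,0,0]]'|grep tool_pos
python3 -m handwheel '[[-0.04,0,0,0],[-0.04,0,0,0],[-0.04,0,0,0],[-0.04,0,0,0],[0,0,0,0]]'|grep tool_pos
python3 - <<'E'
from h import *
state(); button()
for n in("side","top"):
    im=r.snapshot(n).astype(int)
    print(n, im[tuple(proj(n,W(10,75,73)).round().astype(int)[::-1])], im[tuple(proj(n,W(10,60,73)).round().astype(int)[::-1])])
E
```

```text
tool_pos: [531.2, -122.6, 201.7]
tool_pos: [510.7, -284.4, 201.3]
jig [-344.2   40.   201.3] rpy [1.800e+02 1.000e-01 8.262e+01] F jig [0.  0.2 0.3] t 17.15 gap 0.1
side red 118 angle 1.6 iou 0.61 near [1.54 1.58 1.6  1.62 1.66 1.68]
299 320 229 243
top red 148 angle 1.54 iou 0.54 near [1.48 1.5  1.52 1.54 1.56 1.58 1.6  1.62]
257 267 201 229
side [156  54  45] [152  52  42]
top [108  35  29] [108  39  32]
```

```bash
python3 - <<'E'
from h import *
def bp(n,u,v,z):
    c=C[n]; R=c["R"]; d=R.T@np.array([(u-c["cx"])/c["fx"],(v-c["cy"])/c["fy"],1]); o=-R.T@c["t"]; X=o+d*(z-o[2])/d[2]
    return (rot(-P[2])@(X-[P[0],P[1],0]))[:2]
for n in("top","side"):
    im=r.snapshot(n).astype(int); m=(im[:,:,0]>2.3*im[:,:,1])&(im[:,:,0]>2.3*im[:,:,2])&(im[:,:,0]>60)
    k=cv2.circle(np.zeros(m.shape,np.uint8),tuple(int(v) for v in proj(n,W(10,92,73))),45,1,-1)>0
    ys,xs=np.where(m&k); q=np.array([bp(n,x,y,73) for x,y in zip(xs,ys)])
    e=np.linalg.svd(q-q.mean(0),full_matrices=False)[2][0]; e*=-np.sign(e[1])
    print(n,len(q),"pca angle",np.arctan2(-e[1],e[0]).round(3),q.min(0).round(),q.max(0).round())
    for lo in range(20,110,10):
        s=q[(q[:,1]>=lo)&(q[:,1]<lo+10)]
        if len(s): print(lo,len(s),s[:,0].min().round(),s[:,0].max().round(),s[:,0].mean().round(1))
E
```

```text
top 94 pca angle 1.558 [ 3. 43.] [17. 98.]
40 15 3.0 16.0 10.4
50 20 3.0 15.0 9.3
60 24 3.0 16.0 9.7
70 22 4.0 17.0 10.3
80 12 3.0 16.0 9.0
90 1 7.0 7.0 6.6
side 102 pca angle 1.566 [ 2. 29.] [20. 99.]
20 1 14.0 14.0 14.4
30 4 16.0 20.0 17.6
40 17 2.0 19.0 10.7
50 17 2.0 20.0 11.1
60 19 3.0 20.0 11.2
70 17 3.0 20.0 11.8
80 13 2.0 20.0 12.0
90 14 2.0 20.0 12.4
```

```bash
python3 -c "
from bench import r
print(r.hand_in())"
```

```text
the job is handed in; nothing more can be done
None
```

The job is handed in at about 17 s: the board was pushed until it dropped into its notches, then the red button was turned square across it, measuring about 1.56 rad in both cameras, with the arm drawn clear.

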